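# Lock the tablet bottle away in the spring-latch drawer box

### The arm

A 6-joint arm with a two-finger parallel gripper is mounted at the origin on the work surface. World frame = base frame: x ahead of the robot, y to its left, z up, the work surface at z = 0. Lengths are in mm, angles in rad, forces in N, time in s.
With the tool pointing down it reaches from about 375 to 925 mm from the base axis. Payload 5.7 kg.
Tool frame: the origin (TCP) lies midway between the tips of the shut fingers; the grasp point (between the pads) lies 19 mm behind it; y points along the fingers, x is the direction in which the jaws open and shut, and the axes are right-handed (so a half turn about y gives the same grasp; the last joint's range is limited). The gripper opens to 88 mm and grips with 3 to 60 N. Pads are 20 mm wide; open, the fingers measure 115 mm over their backs; the gripper's body (75 mm by 178 mm) begins 61 mm behind the grasp point.
Start: joints at [1.133, 0.359, 1.51, -0, 1.272, -0.115], TCP at [190.326, 568.98, 222.623] pointing down, gripper open.
Joint ranges: [-2.97, 2.97], [-1.01, 2.36], [0.21, 2.38], [-0.96, 4.11], [0.2, 2.71], [-2.98, 2.98]. Speed limits (rad/s): [2.39, 2.39, 3.14, 3.14, 3.14, 3.14].

### API

Orientations are given as a unit quaternion [x, y, z, w].
In Python, from rig import sense, eyes, finish_job, models gives the robot as it stands. The module is installed in compiled form; this text tells all that it offers.
- The arm moves only by the tool play_rows, never from a script. Its argument "rows" is a list of rows, each an object with "linear": the shift along the tool's x, y, z scaled (see below), a list of three; "turn": the turn, a rotation vector about the tool's x, y, z scaled (see below), a list of three; "hand": the opening, from 0 (shut) to 1 (fully open). In form: [{"linear": [x, y, z], "turn": [rx, ry, rz], "hand": hand}, ...]. A call has 1 to 12 rows; each row shifts and turns the commanded pose from where the row before left it, along the tool's axes as they then stand; what a row does not reach is not made up. The controller multiplies each number of a shift by 0.04 m and each number of a turn by 0.08 rad. A row lasts 1/12 s, in which the tool goes at most 41.7 mm and 7.16 degrees, less where a joint would pass 70% of its speed; a pose out of reach is approached as far as the arm can. A call with a number of a shift or a turn outside -1 to 1 is refused whole. A call with a gripper value outside its range is refused whole. The fingers move at their own pace and stop on an object; "grip_force" is the grip in N (left out, the last holds). Time passes only in rows, so rows that do not move let the fingers close. It gives the time, the measured TCP pose, the force and the opening at its end, in the units of the state.
- sense(): the state, without advancing time (a new reading comes with each control period).
- eyes.capture(name): name is "side" or "top"; returns a dict with "frame" (384x512x3 uint8, red, green, blue), "intrinsics" (3x3 intrinsics, pixels), "rvec" (rotation vector, rad) and "tvec" (3), from world to camera coordinates, as OpenCV has them. Camera axes: x right, y down, z forward; pixel columns grow to the right and rows downward; lengths in mm; the calibration is good to about 2 mm. A picture is of the moment at which its call begins. There is no depth.
- finish_job(): hands the job in, once; it reports no verdict.
Trained networks look in a picture, given as the dict that the camera call returned (one of the last four; its "shot" number tells which), for a name from the list of things; names that differ only in an ending like _2 or _b are one class to them, and where a whole thing is asked for, a point or a joint stands for the part that bears it (a point fixed in the world has none). Each returns a list of dicts, best first, with "score" (0 to 1); they miss things now and then, are a little off and sometimes report something else, mostly with a low value. They report only what shows in the picture. A call takes as long as a camera call. They do not tell look-alikes from the thing itself.
- models.boxes_of(picture, query): "extent" ([left, top, right, bottom] in pixels, round what is visible of it).
- models.tip_of(picture, query): "pixel" ([row, column] in pixels: a listed point, or the origin of a listed thing).
The state is a dict: "time_s": time; "qpos": joint angles; "qvel": joint speeds; "joint_efforts": joint torques, N m; "tcp_pos": TCP position; "tcp_rot": TCP orientation; "contact_force": force on the tool from outside, world axes, zero at the start; "torque": the same for the moment, N m; "width": opening from 0.0 (shut) to 1.0 (fully open).
Only numpy, scipy, OpenCV 4.12 (cv2) and the standard library are available. Lean on these libraries where they do the work, as an engineer would, in place of code of your own. Each camera call takes 0.05 s, during which the arm holds its last target.

### The job

Put the amber bottle away: stand it upright in the front compartment of the grey box's open drawer and let go of it, then push the drawer in until its spring latch clicks and holds it shut when you let go. Push steadily and gently and stop as soon as it comes up against its stop, because forcing it cracks the plastic, and leave the other things on the ledge where they are.

Things in the scene. Friction and masses are not known exactly. Their poses are not given: they have to be found in the camera images.
- box: Grey plastic lock box with a clear roof, screwed to the ledge: housing 155 long (x), 100 wide (y), 74 high, open at its front, which faces the robot; the drawer slides in along the box's +x. Origin: on the ledge, midway across, 85 behind the housing's front face; z up. The plastic cracks if drawer and housing are pressed together with more than 14 N
- box_face (a point): Middle of the front face of the housing, at ledge height (x = -85 in the box). A spring pusher inside meets the drawer at tray x of about -68 in the box's frame and pushes back with 2 N, rising to 5 N as the drawer goes in; a drawer that is not latched is thrown back out to about there. In all, a level push takes up to about 9 N before the click, sliding friction included
- box_back (a point): Middle of the back face of the housing, at ledge height (x = 70). In front of it hangs a catch plate with a sprung steel pawl and a rigid stop. Lifting the pawl adds 2 to 5 N over about 25 mm; it then drops (push eases) and 2 further on the drawer meets the stop. The plate is screwed through slots to set the depth: the stop is met at tray x anywhere from -41 to -19, different in every box, not measured
- tray: Grey drawer, 220 g, loose in its runners with 1.5 play each side; its bottom slides on the ledge. Origin: on the underside, midway across; axes as the box's. Front panel 5 thick, 98 wide, up to 72 above the ledge, outer face at x = -75. A hooked tongue at the back works the latch. It starts open, tray x = -94 to -84 in the box's frame; latched, its panel still stands 11 to 33 proud of the housing
- tray_cell (a point): Centre of the floor (4 thick) of the drawer's front compartment, just behind the front panel, where the bottle is to stand; 56 long (x), 83 wide, side and rear walls 22 high; axes of the drawer
- tray_front (a point): Centre of the outer face of the drawer's front panel, 35 above the ledge, a good place to push; axes of the drawer, push along +x
- bottle: Closed amber bottle with a white twist cap, 34 diameter, 58 high, about 60 g, standing on the ledge. Origin: centre of its underside, z up. Standing in the drawer its top is 62 above the ledge, 8 below the housing's roof
- mortar: White ceramic mortar with its pestle standing in it, 98 diameter, 58 high, pestle to 116 high; 700 g. Origin: centre of underside. Leave it alone
- carousel: Round clear plastic carousel pill dispenser, 160 diameter, 53 high. Origin: centre of underside. Leave it alone
- file: Steel nail file lying flat, 150 long (x), 14 wide, 4 to 6 thick. Origin: underside, near its middle. Leave it alone
Not all that is in view belongs to the job. Of the things that look like the bottle, take the one that is farthest from the robot's base at the start.

How it is judged (in metres and radians):
On the way:
1. the bottle stands upright in the front compartment of the still open drawer, let go (x of bottle in the frame of tray between -0.062 and -0.022 m and y of bottle in the frame of tray between -0.032 and 0.032 m and z of bottle in the frame of tray below 0.009 m and angle between bottle's own z axis and vertical below 0.15 rad and contact force between the fingers and bottle below 0.1 N and x of tray in the frame of box below -0.075 m), for 0.2 s.
At the end, for the whole second after the job is handed in: The bottle stands upright (within 0.15 rad) on the floor of the drawer's front compartment, released; the drawer is held in by the latch, its origin less than 49 mm in front of the box's (an unlatched drawer springs back to 68 mm); both at rest (x of bottle in the frame of tray between -0.062 and -0.022 m and y of bottle in the frame of tray between -0.032 and 0.032 m and z of bottle in the frame of tray below 0.009 m and angle between bottle's own z axis and vertical below 0.15 rad and contact force between the fingers and bottle below 0.1 N and x of tray in the frame of box above -0.049 m and linear speed of each of tray, bottle below 0.01 m/s); the robot touches nothing.
It fails at once if drawer and housing pressed together with more than 14 N (contact force between tray and box above 14 N).
It fails at once if mortar, carousel or nail file moved by more than 20 mm (distance of any of mortar, carousel, file from where it was at the start of the episode above 0.02 m).
It also fails if it takes over 58 s, if anything falls off the work surface, if the arm or the gripper's body presses on something with over 40 N, if the wrist force passes 120 N, or if a joint passes its speed limit or range.

## Working session

There is one attempt and no reset: what is moved stays moved. The work goes in short steps, Python scripts to look and compute and a tool call to move; the robot and the scene stay as the last step left them, time stands still between calls to the robot, and variables do not carry over. Pictures are saved under pics/ and viewed, and the job is handed in when it is done.

Besides the shell and the picture viewer there is one more tool, called by a JSON object that holds its "method" and its "body", one argument or row to a line. play_rows: Moves the arm, as the interface text tells. Shifts and turns lie within -1 to 1; 1 stands for 0.04 m of shift or 0.08 rad of turn. Its arguments: {"type":"object","properties":{"rows":{"type":"array"},"grip_force":{"type":"number"}},"required":["rows"]}

```bash
mkdir -p pics; ls; python3 - <<'E'
from rig import sense, eyes, models
import cv2,pickle
s=sense();print(s)
for n in("side","top"):
    p=eyes.capture(n)
    cv2.imwrite(f"pics/{n}0.png",cv2.cvtColor(p["frame"],cv2.COLOR_RGB2BGR))
    print(n,p["intrinsics"].tolist(),p["rvec"],p["tvec"])
    pickle.dump(p,open(f"{n}0.pkl","wb"))
    for q in["bottle","box","tray","mortar","carousel","file"]:
        print(q,[(r["extent"],round(r["score"],2)) for r in models.boxes_of(p,q)])
    for q in["bottle","box_face","box_back","tray","tray_cell","tray_front","box","mortar","carousel","file"]:
        print(q,[([round(float(v),1) for v in r["pixel"]],round(r["score"],2)) for r in models.tip_of(p,q)])
print(sense()["time_s"])
E
```

```text
pics
{'time_s': 0.0, 'qpos': array([ 1.13289496e+00,  3.59475590e-01,  1.51143379e+00,  2.99674188e-06,
        1.27250649e+00, -1.15117039e-01]), 'qvel': array([-0.00180273, -0.00052536, -0.00038774, -0.0009995 , -0.00017841,
        0.00034055]), 'joint_efforts': array([-6.26897872e-04, -5.15371120e+01, -2.70722884e+01,  6.74677198e-02,
        3.50769027e-02, -1.30003004e-04]), 'tcp_pos': array([190.04355716, 568.37312153, 221.82660102]), 'tcp_rot': array([ 0.5741616 ,  0.41259221, -0.41371904, -0.57353525]), 'contact_force': array([ 0.55791098,  0.42789004, -0.73489025]), 'torque': array([-0.01965229, -0.02936495,  0.00812643]), 'width': 1.0003386467817224}
side [[367.0564137625381, 0.0, 259.0724642607801], [0.0, 367.0564137625381, 194.12518372151555], [0.0, 0.0, 1.0]] [ 2.06395047 -0.99566974  0.46575424] [-353.62983588  315.12010994  501.7201826 ]
bottle [([151.7, 203.4, 168.9, 224.0], 0.7), ([141.4, 171.1, 155.9, 193.4], 0.62)]
box [([212.3, 142.7, 288.0, 208.5], 0.9)]
tray [([191.4, 184.7, 251.4, 232.8], 0.84)]
mortar [([310.6, 254.8, 369.6, 315.3], 0.79)]
carousel [([153.2, 
[... 797 characters left out ...]
 [([215.1, 136.1, 257.5, 201.4], 0.56)]
tray [([215.2, 200.7, 254.4, 238.8], 0.85), ([214.8, 133.8, 260.4, 204.4], 0.16)]
mortar [([347.7, 213.7, 389.9, 254.9], 0.78)]
carousel [([89.6, 129.5, 152.9, 190.7], 0.73), ([208.2, 136.2, 257.1, 204.2], 0.56)]
file [([392.7, 152.2, 410.7, 204.3], 0.83)]
bottle [([255.8, 201.5], 0.49), ([239.6, 158.8], 0.47), ([273.0, 166.5], 0.46)]
box_face []
box_back [([237.1, 360.2], 0.46)]
tray [([209.2, 235.4], 0.93)]
tray_cell [([219.9, 240.8], 0.72)]
tray_front [([232.3, 235.3], 0.57), ([236.9, 361.7], 0.25)]
box [([169.7, 233.8], 0.94)]
mortar [([237.1, 359.5], 0.61)]
carousel [([160.3, 123.0], 0.55), ([173.3, 235.3], 0.53)]
file [([179.2, 402.7], 0.67)]
1.7
```

```bash
cat > h.py <<'E'
import numpy as np,cv2,pickle
def load(n): return pickle.load(open(n,"rb"))
def RT(p): return cv2.Rodrigues(np.array(p["rvec"],float))[0],np.array(p["tvec"],float).ravel()
def proj(p,X):
    R,t=RT(p);c=np.atleast_2d(X)@R.T+t;u=c@p["intrinsics"].T;return u[:,:2]/u[:,2:]
def onz(p,uv,z):
    R,t=RT(p);d=R.T@np.linalg.inv(p["intrinsics"])@np.array([uv[0],uv[1],1.]);C=-R.T@t
    return C+d*(z-C[2])/d[2]
def tri(ps,uvs):
    A=[];b=[]
    for p,uv in zip(ps,uvs):
        R,t=RT(p);d=R.T@np.linalg.inv(p["intrinsics"])@np.array([uv[0],uv[1],1.]);d/=np.linalg.norm(d);C=-R.T@t
        P=np.eye(3)-np.outer(d,d);A.append(P);b.append(P@C)
    return np.linalg.lstsq(np.vstack(A),np.hstack(b),rcond=None)[0]
def crop(p,x0,y0,x1,y1,f,name):
    im=cv2.cvtColor(p["frame"][y0:y1,x0:x1],cv2.COLOR_RGB2BGR)
    cv2.imwrite(name,cv2.resize(im,None,fx=f,fy=f,interpolation=cv2.INTER_CUBIC))
E
python3 - <<'E'
from h import *
s=load("side0.pkl");t=load("top0.pkl")
for p,n in((s,"side"),(t,"top")):
    R,tt=RT(p);print(n,-R.T@tt)
crop(s,110,110,310,250,4,"pics/s1.png");crop(t,80,120,280,280,3.7,"pics/t1.png")
for z in(0,):
    for uv in[(150.2,190.3),(161.8,222.4),(122.2,212)]: print("side b",onz(s,uv,z))
    for uv in[(201.5,255.8),(158.8,239.6),(166.5,273)]: print("top b",onz(t,uv,z))
print(onz(s,(251.5,183.7),0),onz(t,(233.8,169.7),0),"box")
print(onz(s,(231.5,204.6),0),onz(t,(235.4,209.2),0),"tray")
print(onz(s,(181.6,144.8),0),onz(t,(123,160.3),0),"car")
print(onz(s,(331.6,299.5),0),onz(t,(359.5,237.1),0),"mortar")
print(onz(s,(207.9,208.5),35),onz(t,(235.3,232.3),35),"front")
E
```

```text
side [  73.55888665 -400.39644467  557.09035482]
top [356.49656996  18.04479657 946.61824312]
side b [456.52124349 256.32870774   0.        ]
side b [399.27056455 143.17297604   0.        ]
side b [365.54664201 242.10927072   0.        ]
top b [410.17404107 143.42498938   0.        ]
top b [448.20573479 252.88828693   0.        ]
top b [366.03542369 227.91029629   0.        ]
[631.07372092  77.12071408   0.        ] [635.46088553  69.95917238   0.        ] box
[539.97030916  62.38939937   0.        ] [530.46116944  62.47230566   0.        ] tray
[649.67130632 357.11816106   0.        ] [654.28310329 361.8235102    0.        ] car
[ 456.6476425  -252.63688669    0.        ] [ 465.97983956 -253.37881904    0.        ] mortar
[469.36600182  64.82419388  35.        ] [466.80189496  59.27647828  35.        ] front
```

View pics/side0.png

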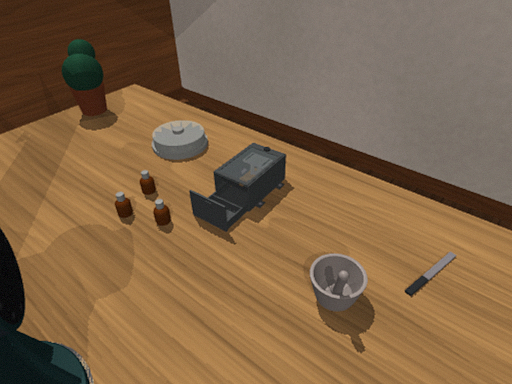

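View pics/top0.png

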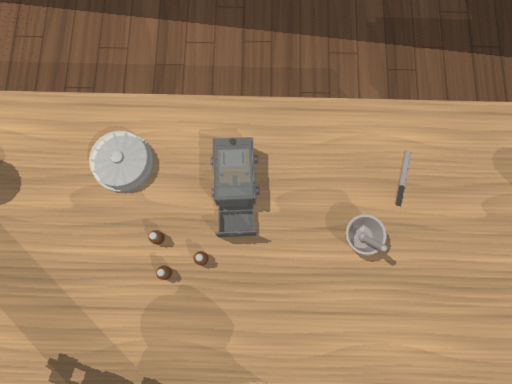

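```bash
sleep 1
```

```text
(no output)
```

View pics/s1.png

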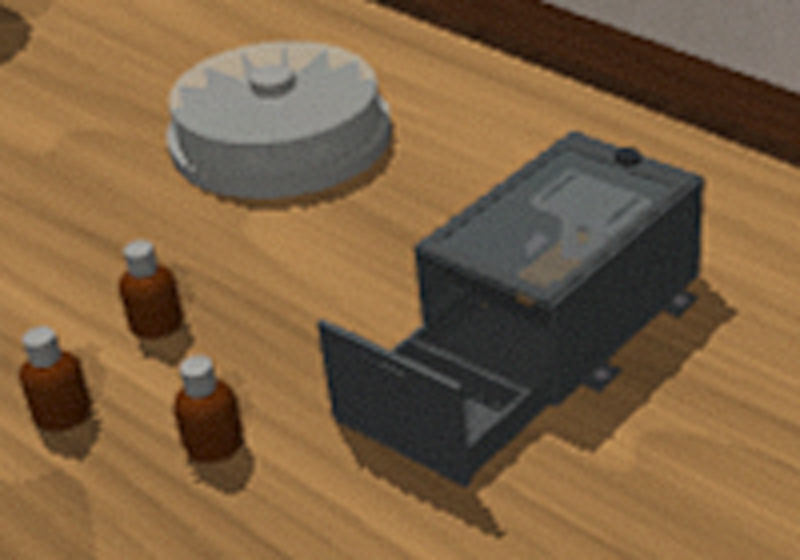

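View pics/t1.png

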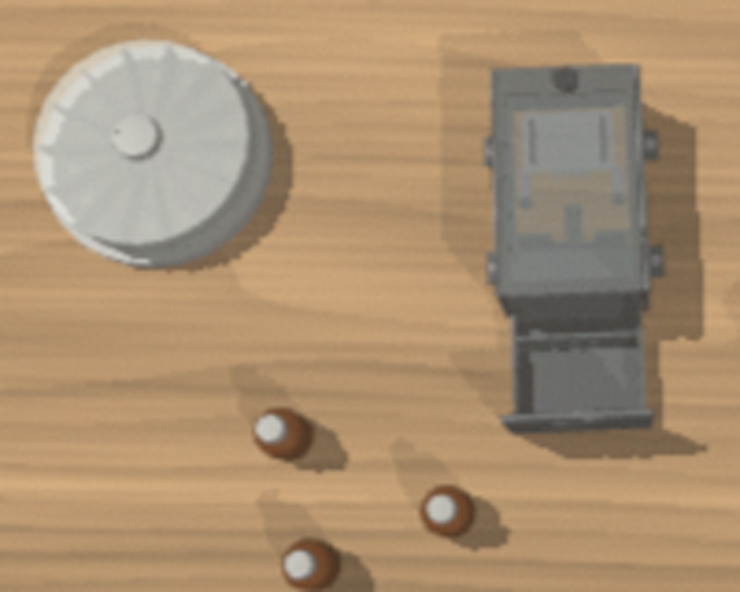

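```bash
python3 - <<'E'
from h import *
from scipy.optimize import least_squares
s=load("side0.pkl");t=load("top0.pkl")
cs=lambda x,y:np.array([x/4+110-.4,y/4+110-.4]); ct=lambda x,y:np.array([x/3.7+80-.4,y/3.7+120-.4])
print("cap",tri([s,t],[cs(140,247),ct(270,429)]),tri([s,t],[cs(197,363),ct(441,509)]),tri([s,t],[cs(40,334),ct(298,564)]))
for z in(58,):print(onz(s,cs(140,247),z),onz(t,ct(270,429),z))
# box corners FL,BL,BR,FR (z=74)
P=np.array([[-85,50,74],[70,50,74],[70,-50,74],[-85,-50,74]])
S=np.array([cs(417,247),cs(572,133),cs(703,178),cs(553,302)])
T=np.array([ct(497,295),ct(492,69),ct(639,66),ct(647,291)])
for a,b in zip(S,T):print(tri([s,t],[a,b]))
def f(v,P=P,S=S,T=T):
    c,n=np.cos(v[2]),np.sin(v[2]);W=P@np.array([[c,n,0],[-n,c,0],[0,0,1]])+[v[0],v[1],0]
    return np.hstack([(proj(s,W)-S).ravel(),(proj(t,W)-T).ravel()])
r=least_squares(f,[632,73,0]);print("box",r.x,r.fun.round(1))
# tray panel outer top corners L,R
P2=np.array([[-75,49,72],[-75,-49,72],[-75,49,0],[-75,-49,0]])
S2=np.array([cs(320,322),cs(463,389),cs(335,420),cs(464,485)])
T2=np.array([ct(503,419),ct(652,415)])
for a,b in zip(S2,T2):print(tri([s,t],[a,b]))
def g(v):
    c,n=np.cos(v[2]),np.sin(v[2]);W=P2@np.array([[c,n,0],[-n,c,0],[0,0,1]])+[v[0],v[1],0]
    return np.hstack([(proj(s,W)-S2).ravel(),(proj(t,W[:2])-T2).ravel()])
q=least_squares(g,[540,70,0]);print("tray",q.x,q.fun.round(1))
c,n=np.cos(r.x[2]),np.sin(r.x[2]);print("tray in box",np.array([[c,n],[-n,c]])@(q.x-r.x)[:2])
E
```

```text
cap [451.81998144 252.91124669  61.08839783] [403.44458111 141.35644185  61.78032605] [367.27399251 229.32507409  60.75279096]
[454.46653956 256.76551864  58.        ] [451.85031616 253.92475932  58.        ]
[539.52288496 110.61452015  74.3046316 ]
[692.19946193 121.12993007  73.47817513]
[696.32251045  23.04188701  76.00208575]
[544.17237978  14.07073089  77.50494455]
box [6.26399276e+02 6.81335169e+01 6.15230790e-02] [-1.  -0.   0.2 -0.6  0.8  0.2  0.2  1.5 -0.9  0.4 -0.7 -0.2  0.3 -0.9
  0.6 -0.1]
[459.41382611 103.93929664  73.04272439]
[465.85730676   8.75817809  71.62131264]
tray [5.37898406e+02 6.21169073e+01 5.89130311e-02] [-0.3 -0.3 -0.7 -0.   0.   0.2  1.3  1.4 -1.2 -0.1  0.4 -0.5]
tray in box [-88.70335771  -0.56381471]
```

```bash
cat >> h.py <<'E'
from scipy.spatial.transform import Rotation as Ro
def plan(st,target,jaw_yaw,tilt=0.0):
    """shift (units .04m) & turn (units .08rad) in current tool axes to reach target; fingers down, jaw along (cos,sin)(jaw_yaw)"""
    R=Ro.from_quat(st["tcp_rot"]).as_matrix()
    d=np.array(target)-st["tcp_pos"]
    y=np.array([0,0,-1.]);best=None
    for k in(0,np.pi):
        x=np.array([np.cos(jaw_yaw+k),np.sin(jaw_yaw+k),0]);z=np.cross(x,y)
        T=np.column_stack([x,y,z]);
        rv=Ro.from_matrix(R.T@T).as_rotvec()
        if best is None or np.linalg.norm(rv)<np.linalg.norm(best):best=rv
    print("tcp",st["tcp_pos"].round(1),"d world",d.round(1),"tool shift mm",(R.T@d).round(1),"units",(R.T@d/40).round(3),"turn units",(best/.08).round(3));print(R.round(3).tolist())
    return R
E
python3 - <<'E'
from h import *
from rig import sense
plan(sense(),[453,254.5,120],np.pi/2+.06)
E
```

```text
tcp [190.3 569.  222.6] d world [ 262.7 -314.5 -102.6] tool shift mm [-214.9  102.6 -348.9] units [-5.372  2.566 -8.721] turn units [-0.000e+00 -4.785e+00 -2.000e-03]
[[0.317, -0.0, -0.948], [0.948, -0.0, 0.317], [-0.0, -1.0, -0.0]]
```

```bash
python3 - <<'E'
from h import *
s=load("side0.pkl");crop(s,110,160,180,235,8,"pics/s2.png")
E
```

```text
(no output)
```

View pics/s2.png

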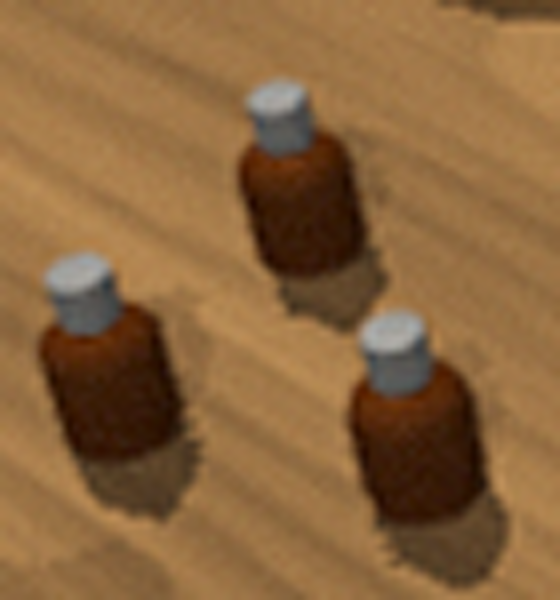

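{"method": "play_rows", "body": {
  "rows": [
    {"linear": [0,0.5,0],"turn": [0,-0.957,0],"hand": 1},
    {"linear": [0,0.5,0],"turn": [0,-0.957,0],"hand": 1},
    {"linear": [0,0.5,0],"turn": [0,-0.957,0],"hand": 1},
    {"linear": [0,0.5,0],"turn": [0,-0.957,0],"hand": 1},
    {"linear": [0,0.5,0],"turn": [0,-0.957,0],"hand": 1},
    {"linear": [-0.75,0,-0.55],"turn": [0,0,0],"hand": 1},
    {"linear": [-0.75,0,-0.55],"turn": [0,0,0],"hand": 1},
    {"linear": [-0.75,0,-0.55],"turn": [0,0,0],"hand": 1},
    {"linear": [-0.75,0,-0.55],"turn": [0,0,0],"hand": 1},
    {"linear": [-0.75,0,-0.55],"turn": [0,0,0],"hand": 1},
    {"linear": [-0.75,0,-0.55],"turn": [0,0,0],"hand": 1},
    {"linear": [-0.75,0,-0.55],"turn": [0,0,0],"hand": 1}
  ]
}}

```text
time_s: 2.7
tcp_pos: [357.6, 367.3, 122.8]
tcp_rot: [0.485, 0.515, -0.515, -0.485]
contact_force: [-0.2, -0.1, -0.4]
width: 0.997
```

```bash
python3 - <<'E'
from h import *
from rig import sense
plan(sense(),[453,254.5,110],np.pi/2+.06)
E
```

```text
tcp [357.6 367.3 122.8] d world [  95.4 -112.8  -12.8] tool shift mm [-118.3   12.8  -88.4] units [-2.958  0.321 -2.209] turn units [0.006 0.004 0.003]
[[-0.06, 0.0, -0.998], [0.998, 0.0, -0.06], [0.0, -1.0, -0.0]]
```

{"method": "play_rows", "body": {
  "rows": [
    {"linear": [-0.74,0,-0.55],"turn": [0,0,0],"hand": 1},
    {"linear": [-0.74,0,-0.55],"turn": [0,0,0],"hand": 1},
    {"linear": [-0.74,0,-0.55],"turn": [0,0,0],"hand": 1},
    {"linear": [-0.7,0,-0.53],"turn": [0,0,0],"hand": 1},
    {"linear": [0,0.3,0],"turn": [0,0,0],"hand": 1},
    {"linear": [0,0,0],"turn": [0,0,0],"hand": 1}
  ]
}}

```text
time_s: 3.2
tcp_pos: [451.5, 255.4, 109.7]
tcp_rot: [-0.486, -0.513, 0.514, 0.486]
contact_force: [-0.4, 0.2, 0.1]
width: 1.006
```

```bash
python3 - <<'E'
from h import *
from rig import sense,eyes,models
t=eyes.capture("top");s=eyes.capture("side")
pickle.dump(t,open("top1.pkl","wb"));pickle.dump(s,open("side1.pkl","wb"))
plan(sense(),[453,254.5,10],np.pi/2+.06)
crop(s,100,110,200,210,6,"pics/s3.png");crop(t,110,190,210,280,6,"pics/t3.png")
E
```

```text
tcp [450.  257.  110.4] d world [   3.    -2.5 -100.4] tool shift mm [ -2.7 100.4  -3. ] units [-0.066  2.509 -0.075] turn units [-0.021 -0.01  -0.004]
[[-0.059, -0.002, -0.998], [0.998, -0.0, -0.059], [-0.0, -1.0, 0.002]]
```

View pics/s3.png

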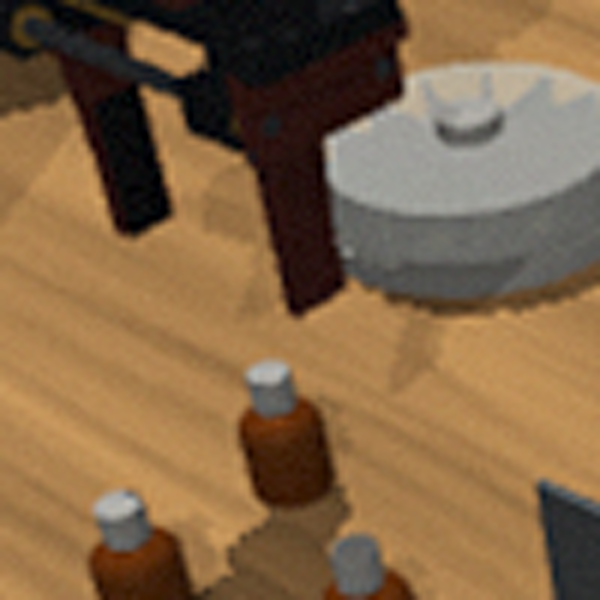

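View pics/t3.png

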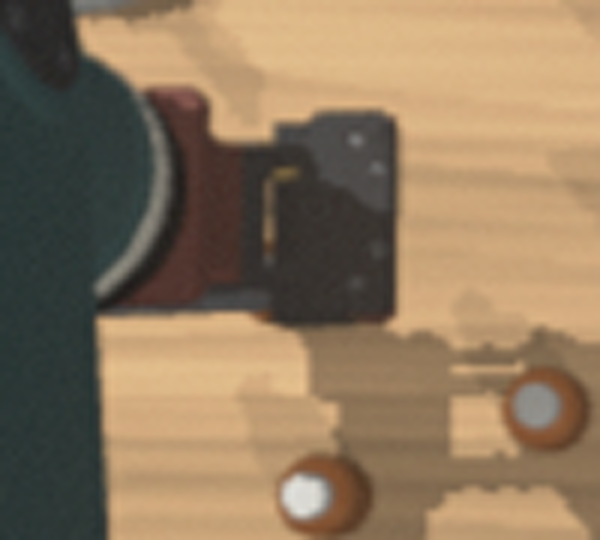

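{"method": "play_rows", "body": {
  "rows": [
    {"linear": [-0.03,0.6,-0.03],"turn": [0,0,0],"hand": 1},
    {"linear": [-0.03,0.6,-0.03],"turn": [0,0,0],"hand": 1},
    {"linear": [0,0.6,0],"turn": [0,0,0],"hand": 1},
    {"linear": [0,0.5,0],"turn": [0,0,0],"hand": 1},
    {"linear": [0,0.2,0],"turn": [0,0,0],"hand": 1},
    {"linear": [0,0,0],"turn": [0,0,0],"hand": 1}
  ]
}}

```text
time_s: 3.8
tcp_pos: [451.2, 255.3, 9.4]
tcp_rot: [-0.484, -0.514, 0.516, 0.485]
contact_force: [-0.5, -0.8, -0.3]
width: 1.003
```

```bash
python3 - <<'E'
from h import *
from rig import sense,eyes,models
s=eyes.capture("side")
plan(sense(),[453,254.5,10],np.pi/2+.06)
crop(s,100,130,200,230,6,"pics/s4.png")
E
```

```text
tcp [452.2 255.6  10.5] d world [ 0.8 -1.1 -0.5] tool shift mm [-1.1  0.5 -0.7] units [-0.028  0.012 -0.017] turn units [-0.02   0.018 -0.006]
[[-0.061, -0.002, -0.998], [0.998, -0.001, -0.061], [-0.001, -1.0, 0.002]]
```

View pics/s4.png

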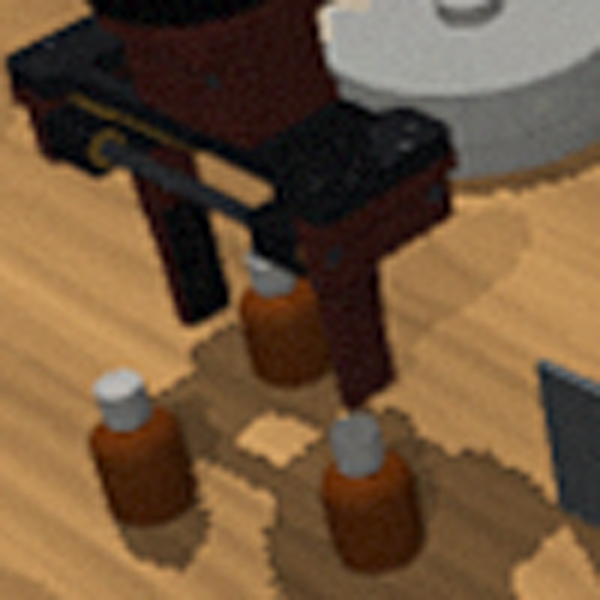

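{"method": "play_rows", "body": {
  "rows": [
    {"linear": [0,0,0],"turn": [0,0,0],"hand": 0},
    {"linear": [0,0,0],"turn": [0,0,0],"hand": 0},
    {"linear": [0,0,0],"turn": [0,0,0],"hand": 0},
    {"linear": [0,0,0],"turn": [0,0,0],"hand": 0},
    {"linear": [0,0,0],"turn": [0,0,0],"hand": 0},
    {"linear": [0,0,0],"turn": [0,0,0],"hand": 0},
    {"linear": [0,0,0],"turn": [0,0,0],"hand": 0},
    {"linear": [0,0,0],"turn": [0,0,0],"hand": 0}
  ],
  "grip_force": 12
}}

```text
time_s: 4.52
tcp_pos: [453.2, 254.9, 10.7]
tcp_rot: [-0.485, -0.515, 0.515, 0.485]
contact_force: [0.9, -0.8, -1.4]
width: 0.433
```

{"method": "play_rows", "body": {
  "rows": [
    {"linear": [0,0,0],"turn": [0,0,0],"hand": 0},
    {"linear": [0,0,0],"turn": [0,0,0],"hand": 0},
    {"linear": [0,0,0],"turn": [0,0,0],"hand": 0},
    {"linear": [0,-0.1,0],"turn": [0,0,0],"hand": 0},
    {"linear": [0,-0.4,0],"turn": [0,0,0],"hand": 0},
    {"linear": [0,-0.6,0],"turn": [0,0,0],"hand": 0},
    {"linear": [0,-0.6,0],"turn": [0,0,0],"hand": 0},
    {"linear": [0,-0.6,0],"turn": [0,0,0],"hand": 0},
    {"linear": [0,-0.2,0],"turn": [0,0,0],"hand": 0},
    {"linear": [0,0,0],"turn": [0,0,0],"hand": 0}
  ]
}}

```text
time_s: 5.35
tcp_pos: [454.8, 255.6, 112.6]
tcp_rot: [0.485, 0.516, -0.513, -0.484]
contact_force: [0.6, 0.3, -1.1]
width: 0.384
```

```bash
python3 - <<'E'
from h import *
from rig import sense,eyes,models
s=eyes.capture("side")
plan(sense(),[496,60,110],np.pi/2+.06)
crop(s,90,90,190,190,6,"pics/s5.png")
E
```

```text
tcp [453.8 255.2 111.2] d world [  42.2 -195.2   -1.2] tool shift mm [-197.4    1.1  -30.4] units [-4.934  0.028 -0.761] turn units [0.024 0.    0.007]
[[-0.06, 0.002, -0.998], [0.998, 0.001, -0.06], [0.001, -1.0, -0.002]]
```

View pics/s5.png

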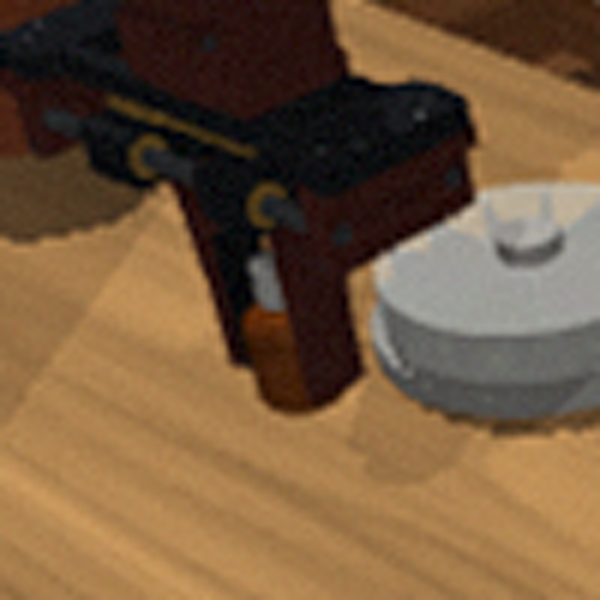

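{"method": "play_rows", "body": {
  "rows": [
    {"linear": [-0.5,0,-0.08],"turn": [0,0,0],"hand": 0},
    {"linear": [-0.7,0,-0.11],"turn": [0,0,0],"hand": 0},
    {"linear": [-0.8,0,-0.12],"turn": [0,0,0],"hand": 0},
    {"linear": [-0.8,0,-0.12],"turn": [0,0,0],"hand": 0},
    {"linear": [-0.8,0,-0.12],"turn": [0,0,0],"hand": 0},
    {"linear": [-0.7,0,-0.11],"turn": [0,0,0],"hand": 0},
    {"linear": [-0.5,0,-0.08],"turn": [0,0,0],"hand": 0},
    {"linear": [-0.13,0,-0.02],"turn": [0,0,0],"hand": 0},
    {"linear": [0,0,0],"turn": [0,0,0],"hand": 0},
    {"linear": [0,0,0],"turn": [0,0,0],"hand": 0}
  ]
}}

```text
time_s: 6.23
tcp_pos: [494.3, 60.3, 109.5]
tcp_rot: [-0.484, -0.514, 0.515, 0.486]
contact_force: [-0.5, -0.5, -0.8]
width: 0.387
```

```bash
python3 - <<'E'
from h import *
from rig import sense,eyes,models
s=eyes.capture("side");t=eyes.capture("top")
plan(sense(),[496,60,20],np.pi/2+.06)
crop(s,160,110,290,240,4.6,"pics/s6.png");crop(t,170,130,290,260,4.6,"pics/t6.png")
E
```

```text
tcp [494.5  61.  110. ] d world [  1.5  -1.  -90. ] tool shift mm [-1.1 90.  -1.5] units [-0.029  2.25  -0.039] turn units [-0.02   0.011  0.005]
[[-0.061, -0.002, -0.998], [0.998, 0.0, -0.061], [0.0, -1.0, 0.002]]
```

View pics/s6.png

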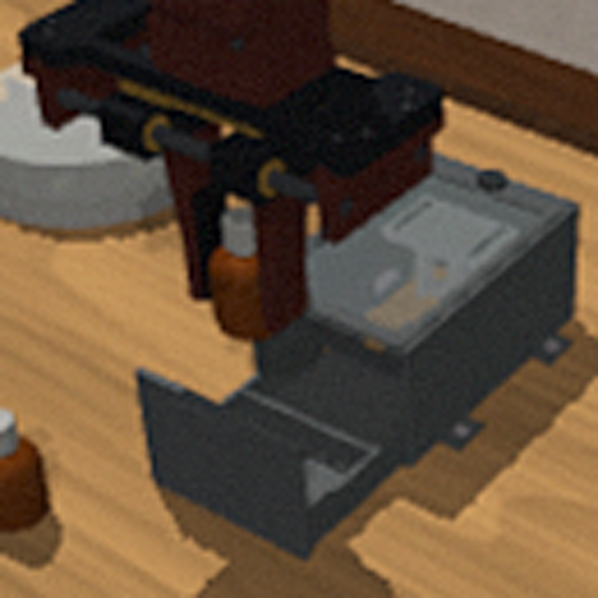

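View pics/t6.png

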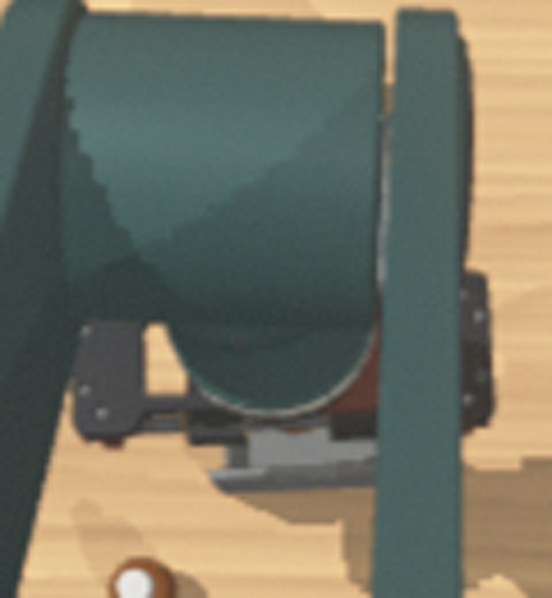

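{"method": "play_rows", "body": {
  "rows": [
    {"linear": [-0.02,0.4,-0.02],"turn": [0,0,0],"hand": 0},
    {"linear": [-0.01,0.5,-0.02],"turn": [0,0,0],"hand": 0},
    {"linear": [0,0.5,0],"turn": [0,0,0],"hand": 0},
    {"linear": [0,0.4,0],"turn": [0,0,0],"hand": 0},
    {"linear": [0,0.3,0],"turn": [0,0,0],"hand": 0},
    {"linear": [0,0.2,0],"turn": [0,0,0],"hand": 0},
    {"linear": [0,0,0],"turn": [0,0,0],"hand": 0},
    {"linear": [0,0,0],"turn": [0,0,0],"hand": 0}
  ]
}}

```text
time_s: 7.0
tcp_pos: [496.7, 59.5, 18.5]
tcp_rot: [-0.484, -0.515, 0.515, 0.485]
contact_force: [0.6, 0.1, -1.3]
width: 0.383
```

```bash
python3 - <<'E'
from h import *
from rig import sense,eyes,models
s=eyes.capture("side")
st=sense();plan(st,[496,60,15],np.pi/2+.06);print(st["contact_force"])
crop(s,160,110,290,240,4.6,"pics/s7.png")
E
```

```text
tcp [497.3  59.4  19. ] d world [-1.3  0.6 -4. ] tool shift mm [0.7 4.  1.2] units [0.018 0.1   0.031] turn units [ 0.004  0.011 -0.001]
[[-0.061, 0.0, -0.998], [0.998, -0.0, -0.061], [-0.0, -1.0, -0.0]]
[ 0.16677033 -0.10069995 -1.50628366]
```

View pics/s7.png

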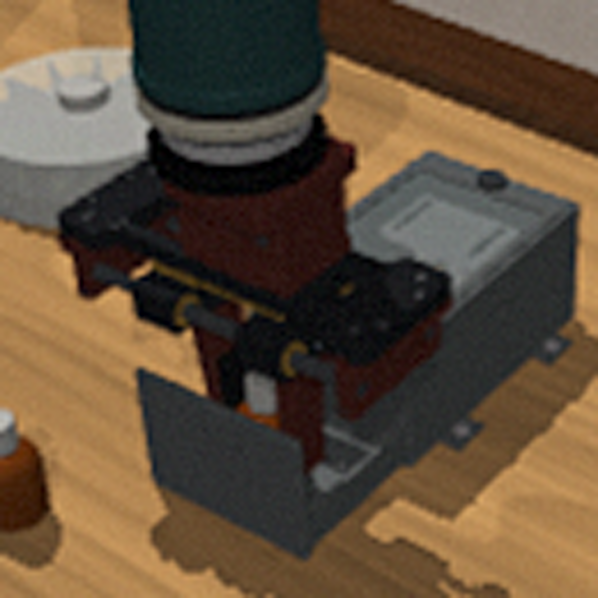

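{"method": "play_rows", "body": {
  "rows": [
    {"linear": [0,0.03,0],"turn": [0,0,0],"hand": 0},
    {"linear": [0,0.03,0],"turn": [0,0,0],"hand": 0},
    {"linear": [0,0.02,0],"turn": [0,0,0],"hand": 0},
    {"linear": [0,0,0],"turn": [0,0,0],"hand": 0}
  ]
}}

```text
time_s: 7.38
tcp_pos: [497.3, 58.8, 15.7]
tcp_rot: [0.485, 0.515, -0.515, -0.485]
contact_force: [0.0, 1.7, -1.3]
width: 0.384
```

{"method": "play_rows", "body": {
  "rows": [
    {"linear": [0,0.02,0],"turn": [0,0,0],"hand": 0},
    {"linear": [0,0.01,0],"turn": [0,0,0],"hand": 0},
    {"linear": [0,0,0],"turn": [0,0,0],"hand": 0}
  ]
}}

```text
time_s: 7.63
tcp_pos: [497.3, 58.8, 14.6]
tcp_rot: [0.485, 0.515, -0.515, -0.485]
contact_force: [-0.0, -0.3, 3.1]
width: 0.38
```

{"method": "play_rows", "body": {
  "rows": [
    {"linear": [0,0,0],"turn": [0,0,0],"hand": 0.52},
    {"linear": [0,0,0],"turn": [0,0,0],"hand": 0.52},
    {"linear": [0,0,0],"turn": [0,0,0],"hand": 0.52},
    {"linear": [0,0,0],"turn": [0,0,0],"hand": 0.52}
  ]
}}

```text
time_s: 7.97
tcp_pos: [497.1, 58.8, 14.2]
tcp_rot: [-0.485, -0.515, 0.515, 0.485]
contact_force: [0.2, 0.7, 0.8]
width: 0.52
```

```bash
python3 - <<'E'
from h import *
from rig import sense,eyes,models
s=eyes.capture("side")
st=sense();plan(st,[496,60,15],np.pi/2+.06);print(st["contact_force"],st["width"])
crop(s,160,110,290,240,4.6,"pics/s8.png")
E
```

```text
tcp [497.   58.8  14.2] d world [-1.   1.2  0.8] tool shift mm [ 1.2 -0.8  1. ] units [ 0.031 -0.02   0.024] turn units [-0.001 -0.    -0.001]
[[-0.06, -0.0, -0.998], [0.998, -0.0, -0.06], [-0.0, -1.0, 0.0]]
[ 0.52846139  1.0701523  -0.476515  ] 0.5212730854807476
```

View pics/s8.png

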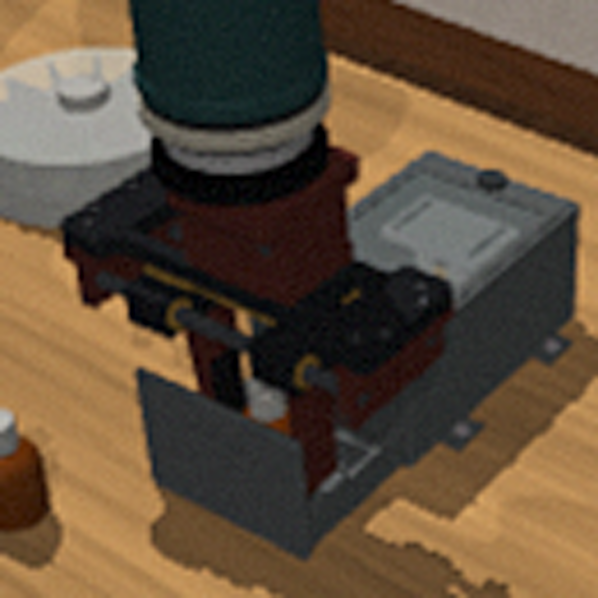

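{"method": "play_rows", "body": {
  "rows": [
    {"linear": [0,-0.3,0],"turn": [0,0,0],"hand": 0.52},
    {"linear": [0,-0.5,0],"turn": [0,0,0],"hand": 0.52},
    {"linear": [0,-0.6,0],"turn": [0,0,0],"hand": 0.52},
    {"linear": [0,-0.6,0],"turn": [0,0,0],"hand": 0.52},
    {"linear": [0,-0.4,0.2],"turn": [0,0,0],"hand": 0.3},
    {"linear": [0,0,0.6],"turn": [0,0,0],"hand": 0},
    {"linear": [0,0,0.6],"turn": [0,0,0],"hand": 0},
    {"linear": [0,0,0.3],"turn": [0,0,0],"hand": 0},
    {"linear": [0,0,0],"turn": [0,0,0],"hand": 0}
  ]
}}

```text
time_s: 8.77
tcp_pos: [425.5, 54.9, 109.9]
tcp_rot: [-0.484, -0.514, 0.516, 0.486]
contact_force: [-1.1, 0.7, -0.1]
width: 0.181
```

```bash
python3 - <<'E'
from h import *
from rig import sense,eyes,models
s=eyes.capture("side");t=eyes.capture("top")
pickle.dump(s,open("side2.pkl","wb"));pickle.dump(t,open("top2.pkl","wb"))
st=sense();plan(st,[435,56,30],np.pi/2+.06);print(st["contact_force"],st["width"])
crop(s,160,110,290,240,4.6,"pics/s9.png");crop(t,170,130,290,260,4.6,"pics/t9.png")
print(models.tip_of(s,"bottle"))
E
```

```text
tcp [430.   54.7 110.4] d world [  5.    1.3 -80.4] tool shift mm [ 1.  80.4 -5. ] units [ 0.025  2.01  -0.124] turn units [ 0.014 -0.002 -0.002]
[[-0.06, 0.001, -0.998], [0.998, -0.0, -0.06], [-0.0, -1.0, -0.001]]
[ 1.20265436 -0.14957259 -0.69950685] 0.08543737710433644
[{'pixel': [223.0, 162.2], 'score': 0.72}, {'pixel': [214.8, 220.0], 'score': 0.51}]
```

View pics/s9.png

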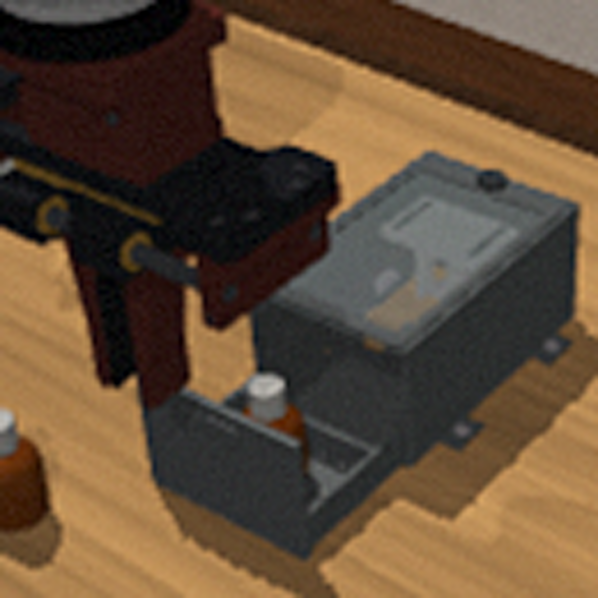

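View pics/t9.png

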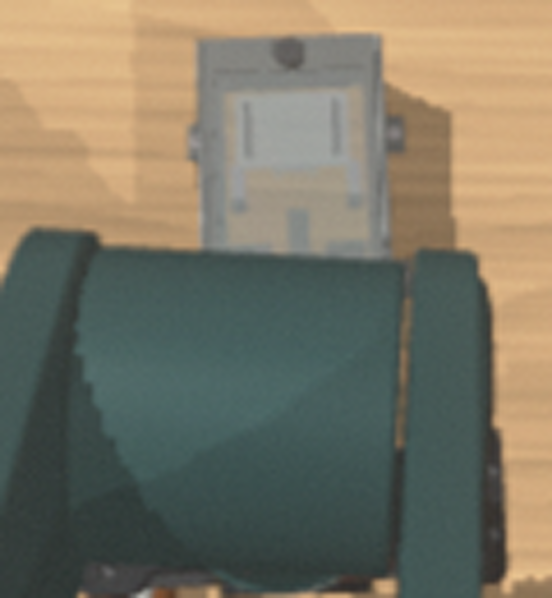

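{"method": "play_rows", "body": {
  "rows": [
    {"linear": [0.03,0.4,0],"turn": [0,0,0],"hand": 0},
    {"linear": [0,0.5,0],"turn": [0,0,0],"hand": 0},
    {"linear": [0,0.5,0],"turn": [0,0,0],"hand": 0},
    {"linear": [0,0.4,0],"turn": [0,0,0],"hand": 0},
    {"linear": [0,0.1,0],"turn": [0,0,0],"hand": 0},
    {"linear": [0,0,0],"turn": [-1,0,0],"hand": 0},
    {"linear": [0,0,0],"turn": [0,0,0],"hand": 0},
    {"linear": [0,0,0],"turn": [0,0,0],"hand": 0}
  ]
}}

```text
time_s: 9.58
tcp_pos: [428.5, 55.9, 34.3]
tcp_rot: [0.503, 0.534, -0.494, -0.466]
contact_force: [0.1, 0.5, 0.5]
width: 0.006
```

```bash
python3 - <<'E'
from h import *
from rig import sense,eyes,models
s=eyes.capture("side")
st=sense();plan(st,[450,57,34],np.pi/2+.06);print(st["contact_force"],st["width"])
crop(s,160,110,290,240,4.6,"pics/s10.png")
s2=load("side2.pkl");b=onz(s2,(217.7,193.6),62);print("bottle cap",b)
c,n=np.cos(.06),np.sin(.06);print("in tray",np.array([[c,n],[-n,c]])@(b[:2]-[537.9,62.1]))
E
```

```text
tcp [429.8  55.9  34.7] d world [20.2  1.1 -0.7] tool shift mm [ -0.1   2.3 -20.1] units [-0.003  0.056 -0.503] turn units [ 0.99  -0.002 -0.002]
[[-0.06, 0.079, -0.995], [0.998, 0.005, -0.06], [-0.0, -0.997, -0.079]]
[ 0.61810363  0.3196742  -0.48855077] 0.007141141042152061
bottle cap [496.83465329  58.86928915  62.        ]
in tray [-41.18517763  -0.7624546 ]
```

View pics/s10.png

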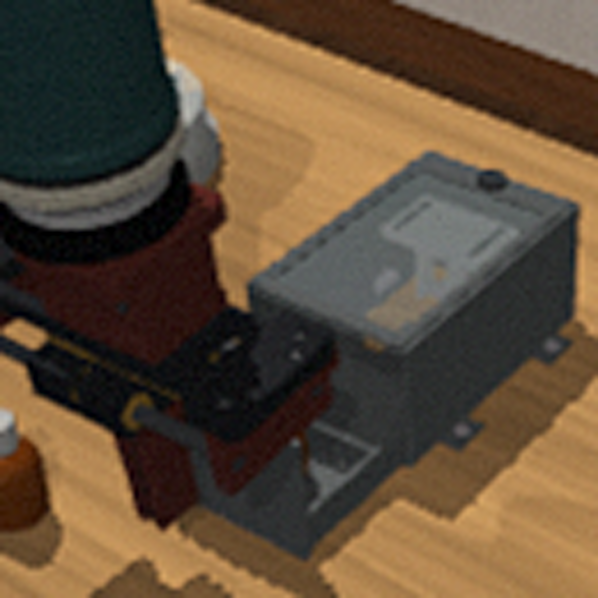

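{"method": "play_rows", "body": {
  "rows": [
    {"linear": [0,0.01,-0.12],"turn": [0,0,0],"hand": 0},
    {"linear": [0,0.01,-0.12],"turn": [0,0,0],"hand": 0},
    {"linear": [0,0.01,-0.12],"turn": [0,0,0],"hand": 0},
    {"linear": [0,0.002,-0.03],"turn": [0,0,0],"hand": 0},
    {"linear": [0,0.002,-0.03],"turn": [0,0,0],"hand": 0},
    {"linear": [0,0.002,-0.03],"turn": [0,0,0],"hand": 0},
    {"linear": [0,0.002,-0.03],"turn": [0,0,0],"hand": 0},
    {"linear": [0,0.002,-0.03],"turn": [0,0,0],"hand": 0},
    {"linear": [0,0.002,-0.03],"turn": [0,0,0],"hand": 0}
  ]
}}

```text
time_s: 10.38
tcp_pos: [450.6, 57.3, 34.3]
tcp_rot: [0.504, 0.535, -0.494, -0.465]
contact_force: [0.1, -0.1, -0.0]
width: 0.009
```

{"method": "play_rows", "body": {
  "rows": [
    {"linear": [0,0.002,-0.03],"turn": [0,0,0],"hand": 0},
    {"linear": [0,0.002,-0.03],"turn": [0,0,0],"hand": 0},
    {"linear": [0,0.002,-0.03],"turn": [0,0,0],"hand": 0},
    {"linear": [0,0.002,-0.03],"turn": [0,0,0],"hand": 0},
    {"linear": [0,0.002,-0.03],"turn": [0,0,0],"hand": 0},
    {"linear": [0,0.002,-0.03],"turn": [0,0,0],"hand": 0}
  ]
}}

```text
time_s: 10.88
tcp_pos: [458.0, 57.7, 34.4]
tcp_rot: [0.504, 0.535, -0.494, -0.465]
contact_force: [-1.0, 0.6, -0.3]
width: 0.008
```

{"method": "play_rows", "body": {
  "rows": [
    {"linear": [0,0.002,-0.03],"turn": [0,0,0],"hand": 0},
    {"linear": [0,0.002,-0.03],"turn": [0,0,0],"hand": 0},
    {"linear": [0,0.002,-0.03],"turn": [0,0,0],"hand": 0},
    {"linear": [0,0.002,-0.03],"turn": [0,0,0],"hand": 0},
    {"linear": [0,0.002,-0.03],"turn": [0,0,0],"hand": 0},
    {"linear": [0,0.002,-0.03],"turn": [0,0,0],"hand": 0}
  ]
}}

```text
time_s: 11.38
tcp_pos: [465.3, 58.1, 34.5]
tcp_rot: [0.504, 0.535, -0.494, -0.465]
contact_force: [-0.5, -0.2, -0.7]
width: 0.007
```

{"method": "play_rows", "body": {
  "rows": [
    {"linear": [0,0.002,-0.03],"turn": [0,0,0],"hand": 0},
    {"linear": [0,0.002,-0.03],"turn": [0,0,0],"hand": 0},
    {"linear": [0,0.002,-0.03],"turn": [0,0,0],"hand": 0},
    {"linear": [0,0.002,-0.03],"turn": [0,0,0],"hand": 0}
  ]
}}

```text
time_s: 11.72
tcp_pos: [470.0, 58.4, 34.6]
tcp_rot: [0.504, 0.535, -0.494, -0.465]
contact_force: [-0.3, -0.7, -0.1]
width: 0.003
```

```bash
python3 - <<'E'
from h import *
from rig import sense,eyes,models
s=eyes.capture("side")
st=sense();print(st["tcp_pos"],st["contact_force"],st["width"])
crop(s,160,110,290,240,4.6,"pics/s11.png")
E
```

```text
[470.40002891  58.42504074  34.61434619] [-0.70804947 -0.17013441 -1.35253427] 0.00431555307086445
```

View pics/s11.png

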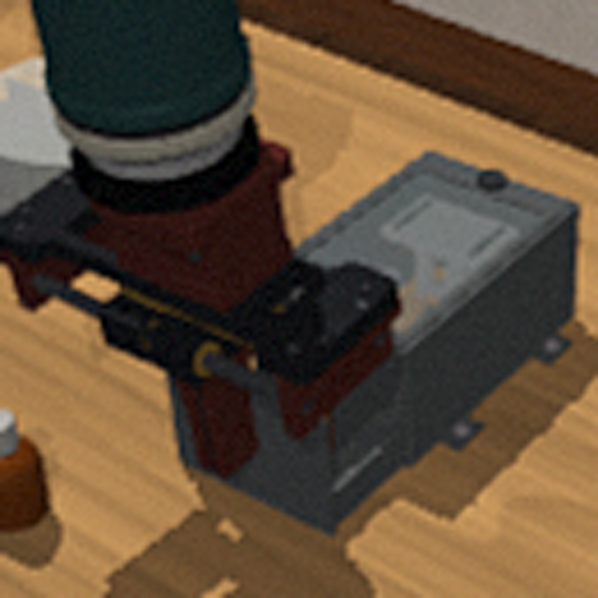

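{"method": "play_rows", "body": {
  "rows": [
    {"linear": [0,0.002,-0.025],"turn": [0,0,0],"hand": 0},
    {"linear": [0,0.002,-0.025],"turn": [0,0,0],"hand": 0},
    {"linear": [0,0.002,-0.025],"turn": [0,0,0],"hand": 0},
    {"linear": [0,0.002,-0.025],"turn": [0,0,0],"hand": 0},
    {"linear": [0,0.002,-0.025],"turn": [0,0,0],"hand": 0},
    {"linear": [0,0.002,-0.025],"turn": [0,0,0],"hand": 0}
  ]
}}

```text
time_s: 12.27
tcp_pos: [474.7, 58.7, 34.3]
tcp_rot: [0.503, 0.534, -0.494, -0.466]
contact_force: [-4.4, -0.4, 3.0]
width: 0.006
```

{"method": "play_rows", "body": {
  "rows": [
    {"linear": [0,0.002,-0.025],"turn": [0,0,0],"hand": 0},
    {"linear": [0,0.002,-0.025],"turn": [0,0,0],"hand": 0},
    {"linear": [0,0.002,-0.025],"turn": [0,0,0],"hand": 0},
    {"linear": [0,0.002,-0.025],"turn": [0,0,0],"hand": 0},
    {"linear": [0,0.002,-0.025],"turn": [0,0,0],"hand": 0}
  ]
}}

```text
time_s: 12.68
tcp_pos: [481.1, 59.1, 34.4]
tcp_rot: [0.504, 0.535, -0.494, -0.465]
contact_force: [-2.3, -1.1, -1.4]
width: 0.007
```

{"method": "play_rows", "body": {
  "rows": [
    {"linear": [0,0.002,-0.025],"turn": [0,0,0],"hand": 0},
    {"linear": [0,0.002,-0.025],"turn": [0,0,0],"hand": 0},
    {"linear": [0,0.002,-0.025],"turn": [0,0,0],"hand": 0},
    {"linear": [0,0.002,-0.025],"turn": [0,0,0],"hand": 0},
    {"linear": [0,0.002,-0.025],"turn": [0,0,0],"hand": 0}
  ]
}}

```text
time_s: 13.1
tcp_pos: [485.9, 59.4, 34.5]
tcp_rot: [0.504, 0.535, -0.494, -0.465]
contact_force: [-4.0, -0.4, -0.2]
width: 0.006
```

{"method": "play_rows", "body": {
  "rows": [
    {"linear": [0,0.002,-0.02],"turn": [0,0,0],"hand": 0},
    {"linear": [0,0.002,-0.02],"turn": [0,0,0],"hand": 0},
    {"linear": [0,0.002,-0.02],"turn": [0,0,0],"hand": 0},
    {"linear": [0,0.002,-0.02],"turn": [0,0,0],"hand": 0},
    {"linear": [0,0.002,-0.02],"turn": [0,0,0],"hand": 0}
  ]
}}

```text
time_s: 13.52
tcp_pos: [487.4, 59.7, 34.2]
tcp_rot: [0.503, 0.534, -0.495, -0.466]
contact_force: [-8.5, -1.5, 5.3]
width: 0.003
```

{"method": "play_rows", "body": {
  "rows": [
    {"linear": [0,0.002,-0.02],"turn": [0,0,0],"hand": 0},
    {"linear": [0,0.002,-0.02],"turn": [0,0,0],"hand": 0},
    {"linear": [0,0.002,-0.02],"turn": [0,0,0],"hand": 0},
    {"linear": [0,0.002,-0.02],"turn": [0,0,0],"hand": 0},
    {"linear": [0,0.002,-0.02],"turn": [0,0,0],"hand": 0}
  ]
}}

```text
time_s: 13.93
tcp_pos: [491.3, 59.9, 34.1]
tcp_rot: [0.503, 0.534, -0.495, -0.466]
contact_force: [-8.5, -2.0, 5.0]
width: 0.005
```

{"method": "play_rows", "body": {
  "rows": [
    {"linear": [0,-0.02,0],"turn": [0,0,0],"hand": 0},
    {"linear": [0,-0.02,0],"turn": [0,0,0],"hand": 0}
  ]
}}

```text
time_s: 14.1
tcp_pos: [492.1, 59.9, 35.6]
tcp_rot: [0.503, 0.534, -0.495, -0.466]
contact_force: [-5.1, -0.5, -0.6]
width: 0.001
```

```bash
python3 - <<'E'
from h import *
from rig import sense,eyes,models
s=eyes.capture("side")
st=sense();plan(st,[495,60,34],np.pi/2+.06);print(st["contact_force"],st["torque"])
crop(s,160,110,290,240,4.6,"pics/s12.png")
E
```

```text
tcp [492.2  59.9  35.8] d world [ 2.8  0.1 -1.8] tool shift mm [-0.   2.  -2.6] units [-0.001  0.049 -0.066] turn units [0.964 0.001 0.001]
[[-0.06, 0.077, -0.995], [0.998, 0.005, -0.06], [0.0, -0.997, -0.077]]
[-5.9808638  -0.38010152 -0.34800021] [-0.21356526  1.08770565 -0.03754325]
```

View pics/s12.png

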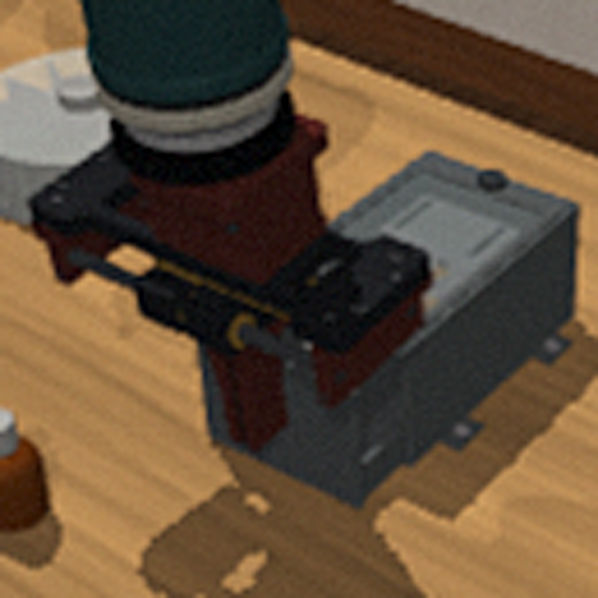

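{"method": "play_rows", "body": {
  "rows": [
    {"linear": [0,0,-0.015],"turn": [0,0,0],"hand": 0},
    {"linear": [0,0,-0.015],"turn": [0,0,0],"hand": 0},
    {"linear": [0,0,-0.015],"turn": [0,0,0],"hand": 0}
  ]
}}

```text
time_s: 14.4
tcp_pos: [493.9, 60.0, 35.7]
tcp_rot: [0.503, 0.534, -0.495, -0.466]
contact_force: [-5.3, -1.5, -1.1]
width: 0.007
```

{"method": "play_rows", "body": {
  "rows": [
    {"linear": [0,0,-0.015],"turn": [0,0,0],"hand": 0},
    {"linear": [0,0,-0.015],"turn": [0,0,0],"hand": 0},
    {"linear": [0,0,-0.015],"turn": [0,0,0],"hand": 0}
  ]
}}

```text
time_s: 14.65
tcp_pos: [495.6, 60.1, 35.9]
tcp_rot: [0.503, 0.534, -0.495, -0.466]
contact_force: [-6.4, -2.2, -0.1]
width: 0.005
```

{"method": "play_rows", "body": {
  "rows": [
    {"linear": [0,0.001,-0.015],"turn": [0,0,0],"hand": 0},
    {"linear": [0,0,-0.015],"turn": [0,0,0],"hand": 0},
    {"linear": [0,0.001,-0.015],"turn": [0,0,0],"hand": 0},
    {"linear": [0,0,-0.015],"turn": [0,0,0],"hand": 0}
  ]
}}

```text
time_s: 14.98
tcp_pos: [498.0, 60.2, 35.9]
tcp_rot: [0.503, 0.534, -0.495, -0.466]
contact_force: [-5.4, -0.6, -1.3]
width: 0.003
```

{"method": "play_rows", "body": {
  "rows": [
    {"linear": [0,0.001,-0.0125],"turn": [0,0,0],"hand": 0},
    {"linear": [0,0,-0.0125],"turn": [0,0,0],"hand": 0},
    {"linear": [0,0.001,-0.0125],"turn": [0,0,0],"hand": 0}
  ]
}}

```text
time_s: 15.23
tcp_pos: [499.5, 60.3, 36.0]
tcp_rot: [0.503, 0.534, -0.495, -0.466]
contact_force: [-6.9, -1.6, -0.3]
width: 0.008
```

{"method": "play_rows", "body": {
  "rows": [
    {"linear": [0,0.001,-0.01],"turn": [0,0,0],"hand": 0},
    {"linear": [0,0,-0.01],"turn": [0,0,0],"hand": 0}
  ]
}}

```text
time_s: 15.4
tcp_pos: [500.3, 60.4, 36.0]
tcp_rot: [0.503, 0.534, -0.495, -0.466]
contact_force: [-6.3, -0.4, -0.6]
width: 0.002
```

{"method": "play_rows", "body": {
  "rows": [
    {"linear": [0,0.001,-0.01],"turn": [0,0,0],"hand": 0},
    {"linear": [0,0,-0.01],"turn": [0,0,0],"hand": 0}
  ]
}}

```text
time_s: 15.57
tcp_pos: [501.1, 60.4, 36.0]
tcp_rot: [0.503, 0.534, -0.495, -0.466]
contact_force: [-5.9, -1.1, -0.4]
width: 0.005
```

{"method": "play_rows", "body": {
  "rows": [
    {"linear": [0,0.001,-0.01],"turn": [0,0,0],"hand": 0},
    {"linear": [0,0,-0.01],"turn": [0,0,0],"hand": 0}
  ]
}}

```text
time_s: 15.73
tcp_pos: [502.0, 60.5, 36.1]
tcp_rot: [0.503, 0.534, -0.495, -0.466]
contact_force: [-5.4, -1.3, -0.3]
width: 0.008
```

{"method": "play_rows", "body": {
  "rows": [
    {"linear": [0,0.001,-0.01],"turn": [0,0,0],"hand": 0},
    {"linear": [0,0,-0.01],"turn": [0,0,0],"hand": 0},
    {"linear": [0,0.001,-0.01],"turn": [0,0,0],"hand": 0}
  ]
}}

```text
time_s: 15.98
tcp_pos: [503.3, 60.5, 36.1]
tcp_rot: [0.503, 0.534, -0.495, -0.466]
contact_force: [-5.2, -1.1, -0.7]
width: 0.011
```

{"method": "play_rows", "body": {
  "rows": [
    {"linear": [0,0.001,-0.01],"turn": [0,0,0],"hand": 0},
    {"linear": [0,0,-0.01],"turn": [0,0,0],"hand": 0},
    {"linear": [0,0.001,-0.01],"turn": [0,0,0],"hand": 0}
  ]
}}

```text
time_s: 16.23
tcp_pos: [504.4, 60.6, 36.1]
tcp_rot: [0.503, 0.534, -0.495, -0.466]
contact_force: [-5.6, -1.0, 0.0]
width: 0.007
```

{"method": "play_rows", "body": {
  "rows": [
    {"linear": [0,0.001,-0.01],"turn": [0,0,0],"hand": 0},
    {"linear": [0,0,-0.01],"turn": [0,0,0],"hand": 0},
    {"linear": [0,0.001,-0.01],"turn": [0,0,0],"hand": 0}
  ]
}}

```text
time_s: 16.48
tcp_pos: [505.5, 60.6, 36.1]
tcp_rot: [0.503, 0.534, -0.495, -0.466]
contact_force: [-5.5, -1.7, -0.4]
width: 0.006
```

{"method": "play_rows", "body": {
  "rows": [
    {"linear": [0,0.001,-0.01],"turn": [0,0,0],"hand": 0},
    {"linear": [0,0,-0.01],"turn": [0,0,0],"hand": 0},
    {"linear": [0,0.001,-0.01],"turn": [0,0,0],"hand": 0}
  ]
}}

```text
time_s: 16.73
tcp_pos: [506.9, 60.7, 36.1]
tcp_rot: [0.503, 0.534, -0.495, -0.466]
contact_force: [-5.2, -1.2, -0.9]
width: 0.004
```

{"method": "play_rows", "body": {
  "rows": [
    {"linear": [0,0.001,-0.01],"turn": [0,0,0],"hand": 0},
    {"linear": [0,0,-0.01],"turn": [0,0,0],"hand": 0},
    {"linear": [0,0.001,-0.01],"turn": [0,0,0],"hand": 0}
  ]
}}

```text
time_s: 16.98
tcp_pos: [508.0, 60.8, 36.1]
tcp_rot: [0.503, 0.534, -0.495, -0.466]
contact_force: [-5.7, -1.5, 0.0]
width: 0.007
```

{"method": "play_rows", "body": {
  "rows": [
    {"linear": [0,0.001,-0.01],"turn": [0,0,0],"hand": 0},
    {"linear": [0,0,-0.01],"turn": [0,0,0],"hand": 0},
    {"linear": [0,0.001,-0.01],"turn": [0,0,0],"hand": 0}
  ]
}}

```text
time_s: 17.23
tcp_pos: [509.1, 60.9, 36.1]
tcp_rot: [0.503, 0.534, -0.495, -0.466]
contact_force: [-6.1, -1.3, -1.2]
width: 0.003
```

{"method": "play_rows", "body": {
  "rows": [
    {"linear": [0,0.001,-0.01],"turn": [0,0,0],"hand": 0},
    {"linear": [0,0,-0.01],"turn": [0,0,0],"hand": 0},
    {"linear": [0,0.001,-0.01],"turn": [0,0,0],"hand": 0}
  ]
}}

```text
time_s: 17.48
tcp_pos: [510.2, 60.9, 36.1]
tcp_rot: [0.503, 0.534, -0.495, -0.466]
contact_force: [-6.2, -1.2, -1.2]
width: 0.004
```

{"method": "play_rows", "body": {
  "rows": [
    {"linear": [0,0.001,-0.01],"turn": [0,0,0],"hand": 0},
    {"linear": [0,0,-0.01],"turn": [0,0,0],"hand": 0},
    {"linear": [0,0.001,-0.01],"turn": [0,0,0],"hand": 0}
  ]
}}

```text
time_s: 17.73
tcp_pos: [510.3, 61.0, 35.8]
tcp_rot: [0.502, 0.534, -0.495, -0.466]
contact_force: [-9.1, -2.2, -1.8]
width: 0.006
```

```bash
python3 - <<'E'
from h import *
from rig import sense,eyes,models
s=eyes.capture("side")
st=sense();plan(st,[495,60,34],np.pi/2+.06);print(st["contact_force"],st["torque"])
crop(s,160,110,290,240,4.6,"pics/s13.png")
E
```

```text
tcp [510.3  61.   35.7] d world [-15.3  -1.   -1.7] tool shift mm [-0.   0.6 15.4] units [-0.001  0.015  0.384] turn units [0.929 0.003 0.001]
[[-0.06, 0.074, -0.995], [0.998, 0.005, -0.06], [0.0, -0.997, -0.074]]
[-7.28274915 -2.23901085 -2.07014078] [-0.25064138  1.40209926 -0.02951756]
```

View pics/s13.png

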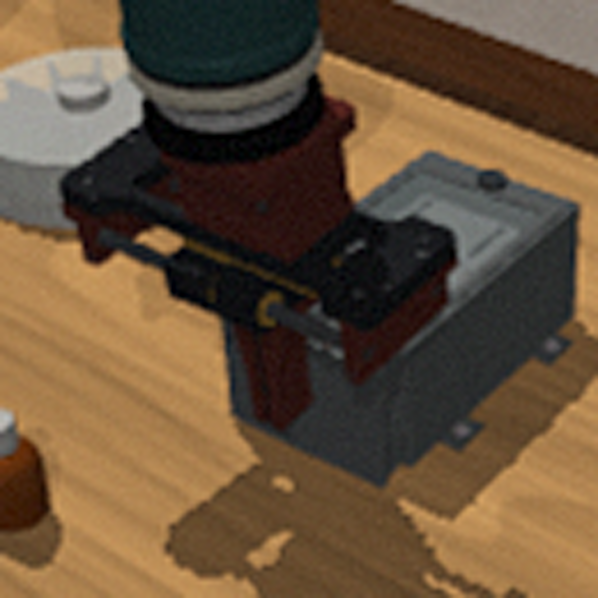

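{"method": "play_rows", "body": {
  "rows": [
    {"linear": [0,0,0.02],"turn": [0,0,0],"hand": 0},
    {"linear": [0,0,0.02],"turn": [0,0,0],"hand": 0},
    {"linear": [0,0,0.02],"turn": [0,0,0],"hand": 0}
  ]
}}

```text
time_s: 18.03
tcp_pos: [510.1, 60.8, 36.2]
tcp_rot: [0.503, 0.535, -0.494, -0.465]
contact_force: [-4.2, -1.3, -1.6]
width: 0.005
```

{"method": "play_rows", "body": {
  "rows": [
    {"linear": [0,0,0.02],"turn": [0,0,0],"hand": 0},
    {"linear": [0,0,0.02],"turn": [0,0,0],"hand": 0},
    {"linear": [0,0,0.02],"turn": [0,0,0],"hand": 0}
  ]
}}

```text
time_s: 18.28
tcp_pos: [508.8, 60.7, 36.4]
tcp_rot: [0.504, 0.535, -0.494, -0.465]
contact_force: [-3.2, -0.2, -1.2]
width: 0.008
```

{"method": "play_rows", "body": {
  "rows": [
    {"linear": [0,0,0.02],"turn": [0,0,0],"hand": 0},
    {"linear": [0,0,0.02],"turn": [0,0,0],"hand": 0},
    {"linear": [0,0,0.02],"turn": [0,0,0],"hand": 0}
  ]
}}

```text
time_s: 18.53
tcp_pos: [507.9, 60.6, 36.6]
tcp_rot: [0.505, 0.536, -0.493, -0.464]
contact_force: [0.4, -0.6, 0.8]
width: 0.008
```

```bash
python3 - <<'E'
from h import *
from rig import sense,eyes,models
s=eyes.capture("side")
st=sense();plan(st,[495,60,34],np.pi/2+.06);print(st["contact_force"],st["torque"])
crop(s,160,110,290,240,4.6,"pics/s14.png")
E
```

```text
tcp [507.8  60.6  36.7] d world [-12.8  -0.6  -2.7] tool shift mm [ 0.1  1.6 13. ] units [0.004 0.04  0.326] turn units [ 1.041e+00 -1.000e-03 -3.000e-03]
[[-0.06, 0.083, -0.995], [0.998, 0.005, -0.06], [-0.0, -0.997, -0.083]]
[-0.42736761  0.83227821  0.63045801] [0.07370772 0.02194906 0.07371994]
```

View pics/s14.png

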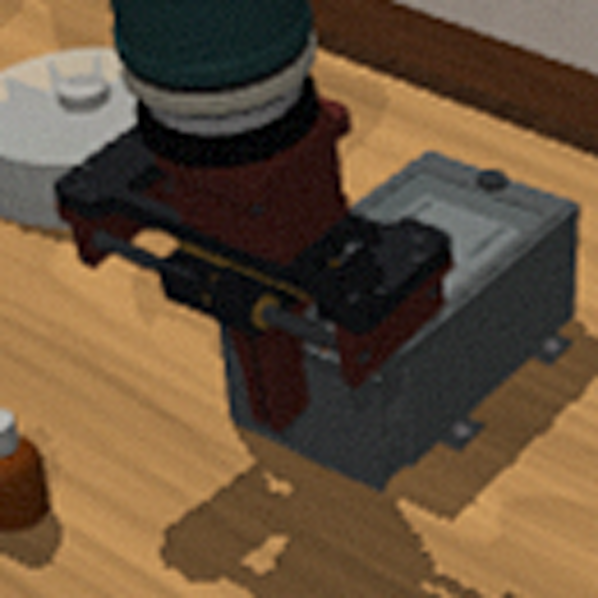

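{"method": "play_rows", "body": {
  "rows": [
    {"linear": [0,0,0.05],"turn": [0,0,0],"hand": 0},
    {"linear": [0,0,0.1],"turn": [0,0,0],"hand": 0},
    {"linear": [0,0,0.3],"turn": [0,0,0],"hand": 0},
    {"linear": [0,0,0.5],"turn": [0,0,0],"hand": 0},
    {"linear": [0,0,0.5],"turn": [0,0,0],"hand": 0},
    {"linear": [0,-0.3,0.4],"turn": [0,0,0],"hand": 0},
    {"linear": [0,-0.6,0],"turn": [0,0,0],"hand": 0},
    {"linear": [0,-0.8,0],"turn": [0,0,0],"hand": 0},
    {"linear": [0,-0.8,0],"turn": [0,0,0],"hand": 0},
    {"linear": [0,-0.6,0],"turn": [0,0,0],"hand": 0},
    {"linear": [0,0,0],"turn": [0,0,0],"hand": 0},
    {"linear": [0,0,0],"turn": [0,0,0],"hand": 0}
  ]
}}

```text
time_s: 19.58
tcp_pos: [423.9, 55.5, 155.1]
tcp_rot: [0.505, 0.536, -0.493, -0.464]
contact_force: [0.0, 0.6, -0.3]
width: 0.005
```

```bash
python3 - <<'E'
from h import *
from rig import sense,eyes,models
s=eyes.capture("side")
st=sense();print(st["time_s"],st["tcp_pos"],st["contact_force"])
pickle.dump(s,open("side3.pkl","wb"))
crop(s,160,110,290,240,4.6,"pics/s15.png");cv2.imwrite("pics/full15.png",cv2.cvtColor(s["frame"],cv2.COLOR_RGB2BGR))
E
```

```text
19.6333 [422.8546165   55.58630774 153.88945388] [-1.13010615 -0.44013183 -0.11359323]
```

View pics/s15.png

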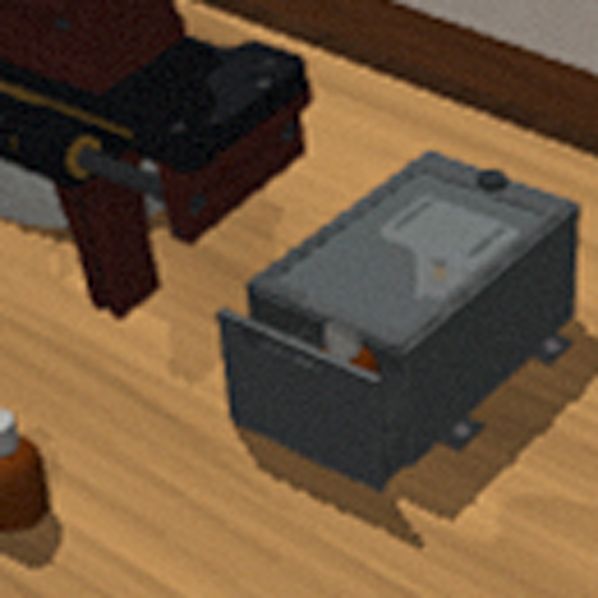

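View pics/full15.png

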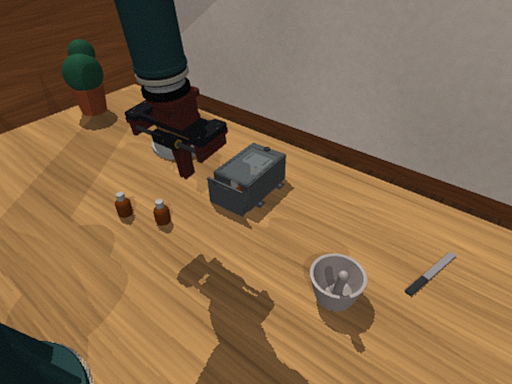

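```bash
python3 - <<'E'
from h import *
s=load("side3.pkl");c,n=np.cos(.061),np.sin(.061);M=np.array([[c,n],[-n,c]])
k=lambda x,y:(x/4.6+160-.4,y/4.6+110-.4)
for uv,z in((k(219,312),72),(k(381,379),72),(k(385,490),0),(k(234,424),0)):
    w=onz(s,uv,z);print("panel corner, tray x:",M@(w[:2]-[626.4,68.1])+[75,0])
w=onz(s,k(343,330),62);print("cap in box",M@(w[:2]-[626.4,68.1]))
E
```

```text
panel corner, tray x: [-33.01763971  46.82875197]
panel corner, tray x: [-29.91615599 -49.79145949]
panel corner, tray x: [-27.80703402 -47.30688054]
panel corner, tray x: [-31.85263215  46.91428509]
cap in box [-75.01656915  -3.24357183]
```

```bash
python3 -c "
from rig import finish_job;print(finish_job())"
```

```text
the job is handed in; nothing more can be done
None
```

The amber bottle is standing in the drawer's front compartment and the drawer is latched shut. I handed the job in at about 19.6 s of the 58 s allowed. No verdict was reported.

- **Bottle:** I took the farthest of the three look-alikes, at side pixel (148, 183), about 518 mm from the base. I stood it in the open drawer and let go. There, its cap measured about (-41, -1) mm in the drawer's frame, against a target centre of (-42, 0).
- **Push:** I pushed the front panel in small steps. The push force mostly read 5–7 N, with two readings of 8.5 N while the finger was also pressing down on the panel. It rose to about 9 N at the stop, where I halted.
- **Latch:** I saw no clear drop in force at the click. I confirmed the latch by backing off slowly: the force fell to zero and the drawer did not follow the finger.
- **Final picture:** The drawer's origin is about 31 mm in front of the box's, estimated from panel corners that read 28 to 33 mm; the limit is 49 mm. The part of the bottle that shows looks upright, with its cap about 43 mm in front of the drawer's origin. The gripper is clear of everything.
- **Other things:** The mortar, nail file and the other two bottles look unmoved. The carousel was mostly hidden behind the gripper in that picture, and I did not measure any of their positions at the end.

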